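# Hang the washed tube rack on the drip-dry stand

## Robot

A 7-joint arm with a two-finger parallel gripper is mounted at the origin on the work surface. World frame = base frame: x ahead of the robot, y to its left, z up, the work surface at z = 0. Lengths are in m, angles in rad, forces in N, time in s.
With the tool pointing down it reaches from about 0.4 to 0.85 m from the base axis. Payload 10.4 kg.
Tool frame: the origin (TCP) lies between the finger pads; the fingertips stand tip_extent ahead of it and the grasp point (between the pads) lies 2 mm behind it (tip_extent is the distance from the TCP to the fingertips, in m); z points along the fingers, y is the direction in which the jaws open and shut (so a half turn about z gives the same grasp; the last joint's range is limited). The gripper opens to 87 mm and grips with 3 to 60 N. Pads are 19 mm wide; open, the fingers measure 117 mm over their backs; the gripper's body (75 mm by 190 mm) begins 51 mm behind the grasp point.
Start: joints at [1.244, 0.332, -0.065, 1.46, 0.022, 1.35, -0.088], TCP at [0.187, -0.596, 0.24] pointing down, gripper open.
Joint ranges: [-2.6, 2.6], [-0.5, 2.12], [-1.47, 1.34], [0.16, 2.42], [-1.27, 4.41], [0.06, 2.06], [-2.6, 2.6]. Speed limits (rad/s): [2.22, 2.22, 2.79, 2.79, 3.14, 3.14, 3.14].

## Interface

Orientations are given as a unit quaternion [x, y, z, w].
In Python, from bench import read_state, camera, camera_params, close_job, tip_extent gives the robot as it stands. The module is installed in compiled form; this text tells all that it offers.
- The arm moves only by the tool send_rows, never from a script. Its argument "steps" is a list of rows, each a list of 7 numbers: the turn, a rotation vector about the tool's x, y, z in degrees, then the shift along the tool's x, y, z in m, then the gripper's target within -1 to 1 (shut at 1, half-way at 0, fully open at -1). In form: [[ax, ay, az, x, y, z, jaw], ...]. A call has exactly 10 rows; each row shifts and turns the pose as measured when the row begins, along the tool's axes as they then stand; what a row does not reach is not made up. A row lasts 1/10 s, in which the tool goes at most 50 mm and 8.59 degrees, less where a joint would pass 70% of its speed; a pose out of reach is approached as far as the arm can. A call with a gripper value outside its range is refused whole. The fingers move at their own pace and stop on an object; "force" is the grip in N (left out, the last holds). Time passes only in rows, so rows that do not move let the fingers close, or fill a call up. It gives the time, the measured TCP pose, the force and the opening at its end, in the units of the state.
- read_state(): the state, without advancing time (a new reading comes with each control period).
- camera(name): name is "scene" or "top" or "wrist"; returns (picture, depth): 420x560x3 uint8, blue, green, red; 420x560 float32, m along the optical axis (not along the pixel's ray), 0 where there is no reading.
- camera_params(name): a dict with "camera_matrix" (3x3 intrinsics, pixels), "world_from_camera" (4x4, takes a point from camera to world coordinates). Camera axes: x right, y down, z forward; pixel columns grow to the right and rows downward; lengths in m; the calibration is good to about 2 mm. A picture is of the moment at which its call begins: read the wrist's pose just before it. camera_params takes no time and is no camera call; for the wrist camera it gives the pose at the moment of the call.
- close_job(): hands the job in, once; it reports no verdict.
The state is a dict: "time": time; "joint_positions": joint angles; "joint_vel": joint speeds; "joint_torque": joint torques, N m; "ee_pos": TCP position; "eef_rot": TCP orientation; "ft_force": force on the tool from outside, world axes, zero at the start; "torque": the same for the moment, N m; "width": finger opening in m.
Only numpy, scipy, OpenCV 4.12 (cv2) and the standard library are available. Lean on these libraries where they do the work, as an engineer would, in place of code of your own. Each camera call takes 0.05 s, during which the arm holds its last target.

## Task

Hang the empty blue wire tube rack up to dry on the drip-dry stand: carry it by its black handle grip and lower one of its long top rails into both orange-coated hooks. Make sure that both hooks carry the rail before you let go, then leave the rack hanging there. Leave the other things on the bench where they are.

Things in the scene. Friction and masses are not known exactly. Their poses are not given: they have to be found in the camera images.
- rack: Loose empty blue wire tube rack, 0.25 to 0.48 kg, 209 mm long (its y), 73 mm wide (x), standing upright. Origin: centre of its underside, z up. Wire 5 mm thick (inner grid wires 4 mm): an open top grid of 6 x 2 cells, each 34 mm square, a base grid 75 mm below it, only uprights between. Same both ways round (half a turn). Black handle grip above its middle.
- rack_grip (a point): Centre of the black handle grip, 140 mm straight above the rack's origin. The grip is a bar 14 mm thick (rack x), 90 mm long (rack y) and 18 mm high; it is 51 mm clear above the top grid, and the rack's centre of mass is straight below it.
- rack_top (a point): Centre of the rack's top grid, 77.5 mm above the rack's origin. The two long top rails run along rack y, 34 mm either side of it (rack x); either may be hung. With the rack hung it lies about 12 mm to -x of the stand's origin (stand axes) and 140 mm above it. The uprights of both long sides stand 34 and 102 mm either side of the middle, along y.
- stand: Fixed stainless drip-dry stand, hooks on its -x side, towards the robot. Origin: bench level, middle of the frame; x away from the robot, y left along the frame, z up. Tray x -85 to 75, y -150 to 150 mm, 20 mm high. Rod uprights at x 50, y -135 and 135 mm, joined by a 10 mm top bar at x 50 mm, 165 mm up. Nothing on it is higher than 170 mm.
- rest_rail (a point): Middle of the stand's lower rest rail: an 8 mm rod along y, its centre at stand x 36.5 mm, 86 mm up. A hung rack swings back a little when let go, until its lower rear side leans on this rail, tilted about 8 degrees; that is right.
- hook_left: Left hook, orange-coated 6 mm rod, open at the top, upturned tip on the -x side. Origin: centre of a fully seated 5 mm rail, in the stand's frame x 20, y 85, z 145.5 mm; same axes. The tip's middle line ends 13 mm to -x and 19.5 mm above the origin (top 22.5 mm above); the rod's underside is 8.5 mm below it. Behind (+x) the hook rises to the top bar, 30 mm away.
- hook_right: Right hook, like the left one, in the stand's frame x 20, y -85, z 145.5 mm. The hooks are 170 mm apart and fit the middle of the rack's two end cells, 12 mm to spare either way along y.
- hook_mid (a point): Midpoint between the two hooks' seats. To hang the rack, bring it level from the -x side, its long top rail 28 to 60 mm above this point (over the tips, base grid below the hooks), parallel to the stand's y and centred. With the rail 0 to 8 mm to +x of this point, lower it straight down till both hooks carry it.
- blue_block: Bystander: blue moulded tube block, 105 x 210 x 48 mm (x, y, z), with glass tubes standing up to 112 mm high. Origin: centre of its underside.
- green_block: Bystander: green moulded tube block, same size, with a few tubes. Origin: centre of its underside.
- wash_bottle: Bystander: white wash bottle with a red cap and spout, 68 mm across, 190 mm high. Origin: centre of its underside.
- specimen_pot: Bystander: clear specimen pot with a yellow cap, 45 mm across, 71 mm high. Origin: centre of its underside.

How it is judged:
On the way:
1. the rack's long top rail rests on both hooks while the gripper still holds the rack (x of rack_top in the frame of stand between -0.028 and 0 m and y of rack_top in the frame of stand between -0.016 and 0.016 m and z of rack_top in the frame of stand between 0.13 and 0.151 m and angle between the y axis of rack and the y axis of stand, either way round below 0.12 rad and angle between rack's own z axis and vertical below 0.3 rad and contact force between rack and hook_left above 0.1 N and contact force between rack and hook_right above 0.1 N and contact force between the fingers and rack above 0.3 N), for 0.2 s.
At the end, for the whole second after the job is handed in: Released and at rest, a long top rail in both hooks, each bearing over 0.2 N; top-grid centre 0 to 28 mm to -x of the stand's origin, within 16 mm of its middle, 130 to 151 mm up; parallel to the stand within 0.12 rad, tilted under 0.30 rad; bystanders moved under 30 mm (x of rack_top in the frame of stand between -0.028 and 0 m and y of rack_top in the frame of stand between -0.016 and 0.016 m and z of rack_top in the frame of stand between 0.13 and 0.151 m and angle between the y axis of rack and the y axis of stand, either way round below 0.12 rad and angle between rack's own z axis and vertical below 0.3 rad and contact force between rack and hook_left above 0.2 N and contact force between rack and hook_right above 0.2 N and linear speed of rack below 0.02 m/s and angular speed of rack below 0.15 rad/s and distance of each of blue_block, green_block, wash_bottle, specimen_pot from where it was at the start of the episode below 0.03 m); the robot touches nothing.
It fails at once if a bystander is pushed more than 30 mm (distance of any of blue_block, green_block, wash_bottle, specimen_pot from where it was at the start of the episode above 0.03 m).
It also fails if it takes over 54 s, if anything falls off the work surface, if the arm or the gripper's body presses on something with over 40 N, if the wrist force passes 120 N, or if a joint passes its speed limit or range.

## Working session

There is one attempt and no reset: what is moved stays moved. The work goes in short steps, Python scripts to look and compute and a tool call to move; the robot and the scene stay as the last step left them, time stands still between calls to the robot, and variables do not carry over. Pictures are saved under pics/ and viewed, and the job is handed in when it is done.

Besides the shell and the picture viewer there is one more tool, called after "Emit:" as name(argument=value, ...) on one line, values as JSON. send_rows: Moves the arm, as the interface text tells. Its arguments: {"type":"object","properties":{"steps":{"type":"array"},"force":{"type":"number"}},"required":["steps"]}

```bash
mkdir -p pics
python3 - <<'E'
from bench import *
import cv2,numpy as np
s=read_state();print({k:np.round(v,4).tolist() for k,v in s.items()}, tip_extent if not callable(tip_extent) else tip_extent())
for n in("scene","top"):
    p,d=camera(n);cv2.imwrite(f"pics/{n}0.png",p);np.save(f"{n}0.npy",d);c=camera_params(n)
    np.savez(f"{n}0.npz",**c);print(n,c)
E
```

```text
{'time': 0.0, 'joint_positions': [1.2444, 0.3329, -0.0647, 1.4609, 0.0216, 1.3499, -0.0885], 'joint_vel': [-0.0001, 0.0008, -0.0008, -0.0002, 0.0005, -0.0009, -0.0004], 'joint_torque': [-0.0001, -62.3256, 0.0247, -38.9907, -0.0613, 0.0395, 0.0001], 'ee_pos': [0.1869, -0.596, 0.2388], 'eef_rot': [0.9885, 0.1514, -0.0001, -0.0007], 'ft_force': [-0.3755, -0.7773, 0.1631], 'torque': [0.0044, 0.0267, 0.0451], 'width': 0.0866} 0.017
scene {'camera_matrix': array([[482.38056365,   0.        , 287.35940753],
       [  0.        , 482.38056365, 209.92791455],
       [  0.        ,   0.        ,   1.        ]]), 'world_from_camera': array([[ 0.75381293,  0.44976401, -0.47903903,  1.26050056],
       [ 0.65705625, -0.50865583,  0.55636888, -0.78322187],
       [ 0.0065687 , -0.73415365, -0.6789516 ,  1.07218009],
       [ 0.        ,  0.        ,  0.        ,  1.        ]])}
top {'camera_matrix': array([[511.1628591 ,   0.        , 289.4575867 ],
       [  0.        , 511.1628591 , 198.80919714],
       [  0.        ,   0.        ,   1.        ]]), 'world_from_camera': array([[ 0.00185158, -0.99469002,  0.10289965,  0.44359787],
       [-0.99991582, -0.00316311, -0.01258401,  0.01581613],
       [ 0.01284267, -0.10286769, -0.99461214,  1.71124334],
       [ 0.        ,  0.        ,  0.        ,  1.        ]])}
```

View pics/scene0.png

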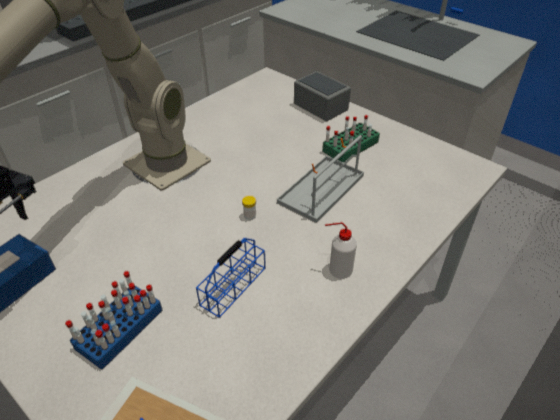

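View pics/top0.png

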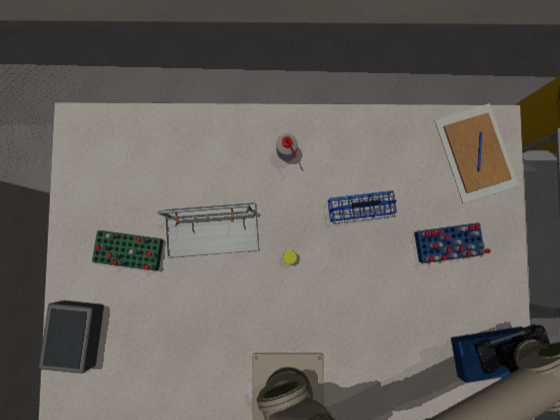

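The top view shows the rack near (362,207) with its grip at about (367,204). The stand's tray is near (212,230), with orange hooks at about (178,217) and (233,214). The pot is at (291,257) and the bottle at (287,146).

```bash
cat > h.py <<'E'
import cv2,numpy as np
def load(n): return cv2.imread(f"pics/{n}.png"),np.load(f"{n}.npy"),np.load(f"{n}.npz")
def pts(d,c,mask):
    v,u=np.nonzero(mask&(d>0)); z=d[v,u]; K=c["camera_matrix"];T=c["world_from_camera"]
    P=np.c_[(u-K[0,2])/K[0,0]*z,(v-K[1,2])/K[1,1]*z,z]
    return P@T[:3,:3].T+T[:3,3],u,v
def proj(c,P):
    T=np.linalg.inv(c["world_from_camera"]);Q=np.atleast_2d(P)@T[:3,:3].T+T[:3,3];q=Q@c["camera_matrix"].T
    return q[:,:2]/q[:,2:]
E
python3 - <<'E'
from h import *
for n,rs in(("top0",[(150,190,120,85),(315,180,95,50)]),("scene0",[(270,125,110,100),(185,225,95,95)])):
    p,d,c=load(n)
    ims=[cv2.resize(p[y:y+h,x:x+w],(390,int(390*h/w)),interpolation=cv2.INTER_CUBIC) for x,y,w,h in rs]
    H=max(i.shape[0] for i in ims);cv2.imwrite(f"pics/{n}z.png",np.hstack([cv2.copyMakeBorder(i,0,H-i.shape[0],0,0,0) for i in ims]))
    hsv=cv2.cvtColor(p,cv2.COLOR_BGR2HSV)
    P,u,v=pts(d,c,np.ones(d.shape,bool)); 
    ora=(hsv[...,0]>5)&(hsv[...,0]<18)&(hsv[...,1]>130)&(hsv[...,2]>60)
    blue=(hsv[...,0]>108)&(hsv[...,0]<130)&(hsv[...,1]>120)
    for nm,m in(("or",ora),("bl",blue)):
        k,l,st,ce=cv2.connectedComponentsWithStats(m.astype(np.uint8),connectivity=8)
        for i in range(1,k):
            if st[i,4]>=6:
                Q,_,_=pts(d,c,l==i)
                if len(Q):print(n,nm,ce[i].round(1),st[i,4],np.median(Q,0).round(3),Q.min(0).round(3),Q.max(0).round(3))
E
```

```text
top0 or [476.8 152.6] 3000 [ 0.777 -0.635  0.018] [ 0.647 -0.744  0.004] [ 0.912 -0.531  0.03 ]
top0 or [232.1 216.5] 15 [0.549 0.172 0.146] [0.535 0.168 0.141] [0.567 0.173 0.168]
top0 or [176.4 219.2] 20 [0.543 0.341 0.147] [0.523 0.337 0.136] [0.56  0.344 0.169]
top0 bl [479.4 151.1] 74 [ 0.781 -0.644  0.026] [ 0.716 -0.654  0.015] [ 0.848 -0.637  0.034]
top0 bl [361.3 205.7] 601 [ 0.59  -0.24   0.075] [ 0.546 -0.346 -0.007] [ 0.645 -0.135  0.157]
top0 bl [445. 240.] 7 [ 0.482 -0.511  0.05 ] [ 0.482 -0.519  0.043] [ 0.482 -0.504  0.056]
top0 bl [513.2 330.3] 6 [ 0.196 -0.719  0.052] [ 0.193 -0.728  0.029] [ 0.196 -0.713  0.077]
top0 bl [499.2 331.6] 21 [ 0.19  -0.679  0.048] [ 0.187 -0.701  0.028] [ 0.194 -0.655  0.08 ]
top0 bl [487.3 334.4] 25 [ 0.184 -0.634  0.062] [ 0.179 -0.657  0.026] [ 0.187 -0.611  0.084]
top0 bl [470.2 336.6] 12 [ 0.175 -0.583  0.055] [ 0.173 -0.598  0.03 ] [ 0.178 -0.565  0.081]
top0 bl [463.4 338.7] 9 [ 0.172 -0.555  0.074] [ 0.169 -0.57   0.032] [ 0.174 -0.546  0.083]
top0 bl [474.  345.4] 8 [ 0.191 -0.505  0.293] [ 0.149 -0.581  0.081] [ 0.198 -0.497  
[... 8374 characters left out ...]
95  0.002] [ 0.638 -0.24   0.082]
scene0 bl [233.3 286.6] 7 [ 0.632 -0.269  0.055] [ 0.597 -0.271  0.003] [ 0.636 -0.241  0.061]
scene0 bl [237.1 296.4] 14 [ 0.634 -0.265  0.005] [ 0.629 -0.28   0.001] [ 0.638 -0.24   0.018]
scene0 bl [ 10.8 294.2] 6 [ 0.189 -0.667  0.03 ] [ 0.188 -0.668  0.022] [ 0.195 -0.663  0.036]
scene0 bl [  5.1 299.4] 7 [ 0.192 -0.684  0.026] [ 0.19  -0.69   0.022] [ 0.194 -0.677  0.03 ]
scene0 bl [208.2 308.5] 13 [ 0.61  -0.343  0.006] [ 0.597 -0.345  0.002] [ 0.613 -0.339  0.029]
scene0 bl [226.8 307.8] 8 [ 0.638 -0.306  0.005] [ 0.636 -0.314  0.001] [ 0.641 -0.298  0.006]
scene0 bl [218.5 315.2] 6 [ 0.641 -0.338  0.005] [ 0.636 -0.338  0.003] [ 0.643 -0.333  0.013]
```

Run:
```python
from h import *
A=[];G=[]
for n in("top0","scene0"):
    p,d,c=load(n);P,u,v=pts(d,c,np.ones(d.shape,bool))
    box=(P[:,0]>.42)&(P[:,0]<.68)&(P[:,1]>.08)&(P[:,1]<.43)
    t=P[box&(P[:,2]>.012)&(P[:,2]<.03)]; r=cv2.minAreaRect(t[:,:2].astype(np.float32));print(n,"tray",r,np.median(t[:,2]))
    b=P[box&(P[:,2]>.155)&(P[:,2]<.18)&(P[:,0]>.568)]
    l=cv2.fitLine(b[:,:2].astype(np.float32),cv2.DIST_HUBER,0,.01,.01).ravel();print("bar",l,len(b),b[:,1].min(),b[:,1].max(),np.percentile(b[:,2],[5,50,95]))
    box=(P[:,0]>.5)&(P[:,0]<.7)&(P[:,1]>-.38)&(P[:,1]<-.09)
    g=P[box&(P[:,2]>.135)]; h=cv2.cvtColor(p,cv2.COLOR_BGR2HSV)
    ii=np.nonzero(box&(P[:,2]>.135))[0]; blk=p[v[ii],u[ii]].max(1)<60
    gb=g[blk]; print("grip",cv2.minAreaRect(gb[:,:2].astype(np.float32)),gb.mean(0),np.percentile(gb[:,2],[5,50,95]),len(gb),cv2.fitLine(gb[:,:2].astype(np.float32),cv2.DIST_HUBER,0,.01,.01).ravel())
    a=P[box&(P[:,2]>.07)&(P[:,2]<.085)];print("rack top",cv2.minAreaRect(a[:,:2].astype(np.float32)),np.median(a[:,2]))
    for nm,(x,y) in dict(bottle=(287,146),pot=(291,257)).items():
        if n=="top0": print(nm,pts(d,c,np.indices(d.shape)[0]*1000+np.indices(d.shape)[1]==y*1000+x)[0])
```

```text
top0 tray ((0.5486332774162292, 0.2626888155937195), (0.2526276707649231, 0.3234362304210663), 0.20057903230190277) 0.018421137068430515
bar [ 0.0693121  -0.997595    0.576227    0.22431558] 225 0.11894204484729859 0.3859610969828704 [0.16417449 0.16995234 0.17549464]
grip ((0.5936274528503418, -0.23999761044979095), (0.013177654705941677, 0.09061256796121597), 7.447081565856934) [ 0.59282757 -0.23880443  0.14982845] [0.14242653 0.1499993  0.15562832] 120 [ 0.12405205 -0.9922757   0.59282756 -0.23880443]
rack top ((0.5946011543273926, -0.24031969904899597), (0.07360801845788956, 0.20969435572624207), 6.999414443969727) 0.08039354156864231
bottle [[0.76912708 0.00402387 0.15359902]]
pot [[ 0.42682974 -0.01009219  0.07784826]]
scene0 tray ((0.5183772444725037, 0.2661779522895813), (0.16778987646102905, 0.3317447006702423), 4.838711261749268) 0.0176047373928242
bar [ 0.07580091 -0.99712294  0.5791457   0.23081023] 183 0.11650549772081731 0.38794304967723037 [0.16158674 0.16804602 0.17212139]
grip ((0.5991812944412231, -0.24312718212604523), (0.012787223793566227, 0.08291790634393692), 7.021498680114746) [ 0.59993174 -0.2444802   0.14530462] [0.13751395 0.14647445 0.15032714] 161 [ 0.10634571 -0.9943292   0.6014068  -0.25401533]
rack top ((0.5963337421417236, -0.24005670845508575), (0.07543248683214188, 0.21071183681488037), 7.154326915740967) 0.07856227034124202
```

View pics/top0z.png

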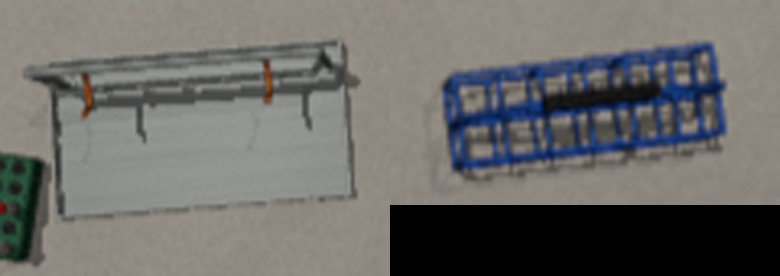

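The zoom shows the hooks at about (85,95) and (267,80) in the left crop, with the rack's grip along its centreline in the right crop. I'll refine both poses with a robust wire-model fit to the depth from both cameras.

```bash
cat >> h.py <<'E'
from scipy.optimize import least_squares
def segdist(P,S):
    D=[]
    for a,b,r in S:
        a=np.array(a);b=np.array(b);ab=b-a;t=np.clip((P-a)@ab/(ab@ab),0,1)
        D.append(np.abs(np.linalg.norm(P-a-t[:,None]*ab,axis=1)-r))
    return np.min(D,0)
STAND=[((.05,-.14,.165),(.05,.14,.165),.005)]+[((.05,s,.02),(.05,s,.165),.005) for s in(-.135,.135)]+[((.0365,-.135,.086),(.0365,.135,.086),.004)]
for s in(-.085,.085): STAND+=[((.007,s,.165),(.009,s,.145),.003),((.009,s,.145),(.02,s,.140),.003),((.02,s,.140),(.032,s,.147),.003),((.032,s,.147),(.05,s,.165),.003)]
RACK=[]
for z in(.0775,.0025):
    RACK+=[((x,-.102,z),(x,.102,z),.0025) for x in(-.034,0,.034)]
    RACK+=[((-.034,y,z),(.034,y,z),.002) for y in np.arange(-3,4)*.034]
RACK+=[((x,y,0),(x,y,.0775),.0025) for x in(-.034,.034) for y in(-.102,-.034,.034,.102)]
RACK+=[((0,-.038,.14),(0,.038,.14),.008)]
def fit(P,S,p0):
    def f(p):
        c,s=np.cos(p[2]),np.sin(p[2]);Q=P-[p[0],p[1],0];Q=np.c_[c*Q[:,0]+s*Q[:,1],-s*Q[:,0]+c*Q[:,1],Q[:,2]]
        return segdist(Q,S)
    r=least_squares(f,p0,loss="cauchy",f_scale=.003,x_scale=[.01,.01,.05],diff_step=1e-4)
    return r.x,np.median(np.abs(f(r.x)))
E
python3 - <<'E'
from h import *
L={"stand":[],"rack":[]}
for n in("top0","scene0"):
    p,d,c=load(n);P,u,v=pts(d,c,np.ones(d.shape,bool))
    L["stand"].append(P[(P[:,0]>.5)&(P[:,0]<.68)&(P[:,1]>.08)&(P[:,1]<.43)&(P[:,2]>.04)&(P[:,2]<.18)])
    L["rack"].append(P[(P[:,0]>.53)&(P[:,0]<.67)&(P[:,1]>-.37)&(P[:,1]<-.1)&(P[:,2]>.03)&(P[:,2]<.17)])
for k,S,p0 in(("stand",STAND,[.526,.251,.075]),("rack",RACK,[.595,-.24,.122])):
    for X in L[k]+[np.vstack(L[k])]:
        x,m=fit(X,S,p0);print(k,len(X),x[:2].round(4),np.degrees(x[2]).round(2),m.round(4))
E
```

```text
stand 585 [0.5237 0.2542] 4.57 0.0016
stand 562 [0.525  0.2543] 4.57 0.0012
stand 1147 [0.5243 0.2541] 4.63 0.0014
rack 623 [ 0.5943 -0.2401] 7.19 0.0026
rack 1061 [ 0.596  -0.2405] 6.85 0.0011
rack 1684 [ 0.5954 -0.2403] 7.08 0.0014
```

Fits agree across both cameras: the stand is at (0.5243, 0.2541), yaw 4.6°, and the rack at (0.5954, -0.2403), yaw 7.1°. Next is a helper that works out the moves in tool axes.

```bash
cat > plan.py <<'E'
import sys,numpy as np
from bench import read_state
from scipy.spatial.transform import Rotation as R, Slerp
# usage: plan x y z phi_deg nrows
x,y,z,phi=map(float,sys.argv[1:5]);n=int(sys.argv[5])
s=read_state();R0=R.from_quat(s["eef_rot"]);p=np.array(s["ee_pos"]);q=np.array([x,y,z])
R1=R.from_euler("z",phi,degrees=True)*R.from_euler("x",180,degrees=True)
sl=Slerp([0,1],R.concatenate([R0,R1]));rv=(R0.inv()*R1).as_rotvec(degrees=True)/n
print("t",round(s["time"],2),"pos",p.round(4),"force",np.round(s["ft_force"],1),"w",round(s["width"],4),"rot err",(rv*n).round(2),"per row",rv.round(2))
for i in range(n): print(np.round(rv,1).tolist(),sl([i/n])[0].inv().apply((q-p)/n).round(4).tolist())
E
python3 plan.py .595 -.24 .26 97.1 18
```

```text
t 0.1 pos [ 0.1869 -0.5961  0.2388] force [ 0.2 -0.1  0.1] w 0.0871 rot err [-6.000e-02 -5.000e-02 -7.969e+01] per row [-0.   -0.   -4.43]
[-0.0, -0.0, -4.4] [0.0276, -0.0121, -0.0012]
[-0.0, -0.0, -4.4] [0.0284, -0.0099, -0.0012]
[-0.0, -0.0, -4.4] [0.0291, -0.0077, -0.0012]
[-0.0, -0.0, -4.4] [0.0296, -0.0054, -0.0012]
[-0.0, -0.0, -4.4] [0.0299, -0.0031, -0.0012]
[-0.0, -0.0, -4.4] [0.0301, -0.0008, -0.0012]
[-0.0, -0.0, -4.4] [0.0301, 0.0015, -0.0012]
[-0.0, -0.0, -4.4] [0.0298, 0.0038, -0.0012]
[-0.0, -0.0, -4.4] [0.0295, 0.0061, -0.0012]
[-0.0, -0.0, -4.4] [0.0289, 0.0084, -0.0012]
[-0.0, -0.0, -4.4] [0.0282, 0.0106, -0.0012]
[-0.0, -0.0, -4.4] [0.0273, 0.0127, -0.0012]
[-0.0, -0.0, -4.4] [0.0262, 0.0148, -0.0012]
[-0.0, -0.0, -4.4] [0.025, 0.0168, -0.0012]
[-0.0, -0.0, -4.4] [0.0236, 0.0186, -0.0012]
[-0.0, -0.0, -4.4] [0.0221, 0.0204, -0.0012]
[-0.0, -0.0, -4.4] [0.0205, 0.0221, -0.0012]
[-0.0, -0.0, -4.4] [0.0187, 0.0236, -0.0012]
```

Emit:
send_rows(steps=[[0, 0, -4.4, 0.028, -0.012, -0.002, -1], [0, 0, -4.4, 0.028, -0.01, -0.002, -1], [0, 0, -4.4, 0.029, -0.008, -0.002, -1], [0, 0, -4.4, 0.03, -0.005, -0.002, -1], [0, 0, -4.4, 0.03, -0.003, -0.002, -1], [0, 0, -4.4, 0.03, -0.001, -0.002, -1], [0, 0, -4.4, 0.03, 0.002, -0.002, -1], [0, 0, -4.4, 0.03, 0.004, -0.002, -1], [0, 0, -4.4, 0.03, 0.006, -0.002, -1], [0, 0, -4.4, 0.029, 0.008, -0.002, -1]], force=30)

```text
time: 1.1
ee_pos: [0.426, -0.3749, 0.2598]
eef_rot: [0.844, 0.537, -0.0, -0.001]
ft_force: [-0.1, -0.5, -0.5]
width: 0.0872
```

```bash
python3 plan.py .595 -.24 .25 97.1 9
```

```text
t 1.1 pos [ 0.426  -0.3749  0.2598] force [-0.1 -0.5 -0.5] w 0.0872 rot err [ -0.1   -0.07 -32.19] per row [-0.01 -0.01 -3.58]
[-0.0, -0.0, -3.6] [0.0215, 0.0107, 0.0011]
[-0.0, -0.0, -3.6] [0.0208, 0.012, 0.0011]
[-0.0, -0.0, -3.6] [0.02, 0.0133, 0.0011]
[-0.0, -0.0, -3.6] [0.0192, 0.0145, 0.0011]
[-0.0, -0.0, -3.6] [0.0182, 0.0156, 0.0011]
[-0.0, -0.0, -3.6] [0.0172, 0.0167, 0.0011]
[-0.0, -0.0, -3.6] [0.0161, 0.0178, 0.0011]
[-0.0, -0.0, -3.6] [0.015, 0.0188, 0.0011]
[-0.0, -0.0, -3.6] [0.0138, 0.0197, 0.0011]
```

Emit:
send_rows(steps=[[0, 0, -3.6, 0.022, 0.011, 0.001, -1], [0, 0, -3.6, 0.021, 0.012, 0.001, -1], [0, 0, -3.6, 0.02, 0.013, 0.001, -1], [0, 0, -3.6, 0.019, 0.014, 0.001, -1], [0, 0, -3.6, 0.018, 0.016, 0.001, -1], [0, 0, -3.6, 0.017, 0.017, 0.001, -1], [0, 0, -3.6, 0.016, 0.018, 0.001, -1], [0, 0, -3.6, 0.014, 0.018, 0.001, -1], [0, 0, -2, 0.006, 0.01, 0.001, -1], [0, 0, 0, 0, 0, 0, -1]])

```text
time: 2.1
ee_pos: [0.5984, -0.2131, 0.2546]
eef_rot: [0.641, 0.767, 0.002, 0.001]
ft_force: [-0.8, 0.4, 0.2]
width: 0.0868
```

```bash
python3 plan.py .595 -.24 .25 97.1 1
python3 - <<'E'
from bench import *
import cv2
p,d=camera("wrist");cv2.imwrite("pics/w1.png",p)
E
```

```text
t 2.1 pos [ 0.5984 -0.2131  0.2546] force [-0.8  0.4  0.2] w 0.0868 rot err [ 0.25 -0.11  3.11] per row [ 0.25 -0.11  3.11]
[0.3, -0.1, 3.1] [-0.0258, -0.0081, 0.0045]
```

View pics/w1.png

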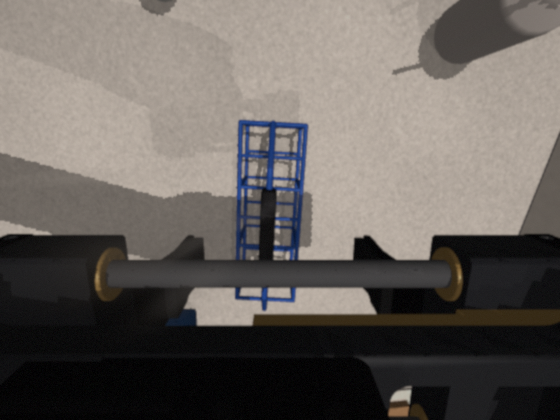

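The wrist view shows the grip bar vertical at about x=268, rows 190–260, between the open fingers at about 190 and 365. I'll correct the offset first, then go down.

Emit:
send_rows(steps=[[0.2, -0.1, 1.5, -0.013, -0.004, 0.002, -1], [0, 0, 1.5, -0.012, -0.004, 0.002, -1], [0, 0, 0, 0, 0, 0, -1], [0, 0, 0, 0, 0, 0.012, -1], [0, 0, 0, 0, 0, 0.015, -1], [0, 0, 0, 0, 0, 0.015, -1], [0, 0, 0, 0, 0, 0.015, -1], [0, 0, 0, 0, 0, 0.01, -1], [0, 0, 0, 0, 0, 0, -1], [0, 0, 0, 0, 0, 0, -1]])

```text
time: 3.15
ee_pos: [0.5891, -0.2467, 0.1752]
eef_rot: [0.667, 0.745, -0.002, -0.001]
ft_force: [0.2, 0.1, 0.6]
width: 0.087
```

```bash
python3 plan.py .5954 -.2403 .138 97.1 1
```

```text
t 3.15 pos [ 0.5891 -0.2467  0.1752] force [0.2 0.1 0.6] w 0.087 rot err [-0.24  0.05 -0.78] per row [-0.24  0.05 -0.78]
[-0.2, 0.0, -0.8] [0.0057, 0.0071, 0.0372]
```

Emit:
send_rows(steps=[[-0.2, 0, -0.6, 0.005, 0.006, 0, -1], [0, 0, 0, 0, 0, 0, -1], [0, 0, 0, 0, 0, 0.01, -1], [0, 0, 0, 0, 0, 0.01, -1], [0, 0, 0, 0, 0, 0.009, -1], [0, 0, 0, 0, 0, 0.004, -1], [0, 0, 0, 0, 0, 0, -1], [0, 0, 0, 0, 0, 0, -1], [0, 0, 0, 0, 0, 0, -1], [0, 0, 0, 0, 0, 0, -1]])

```text
time: 4.15
ee_pos: [0.596, -0.2405, 0.1408]
eef_rot: [0.663, 0.749, 0.0, 0.001]
ft_force: [0.5, -0.1, -0.6]
width: 0.0869
```

```bash
python3 plan.py .5954 -.2403 .138 97.1 1
python3 - <<'E'
from bench import *
import cv2
p,d=camera("wrist");cv2.imwrite("pics/w2.png",p)
E
```

```text
t 4.15 pos [ 0.596  -0.2405  0.1408] force [ 0.5 -0.1 -0.6] w 0.0869 rot err [ 0.1   0.11 -0.1 ] per row [ 0.1   0.11 -0.1 ]
[0.1, 0.1, -0.1] [0.0003, -0.0006, 0.0028]
```

View pics/w2.png

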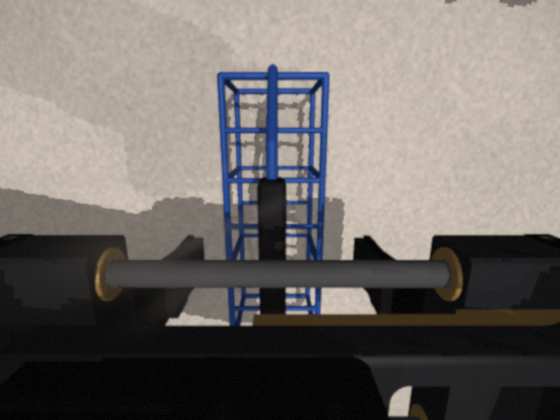

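The grip (272, 180–310) sits centred between the fingers and parallel to them. Closing now.

Emit:
send_rows(steps=[[0, 0, 0, 0, 0, 0.002, -0.5], [0, 0, 0, 0, 0, 0, 0], [0, 0, 0, 0, 0, 0, 0.5], [0, 0, 0, 0, 0, 0, 1], [0, 0, 0, 0, 0, 0, 1], [0, 0, 0, 0, 0, 0, 1], [0, 0, 0, 0, 0, 0, 1], [0, 0, 0, 0, 0, 0, 1], [0, 0, 0, 0, 0, 0, 1], [0, 0, 0, 0, 0, 0, 1]], force=30)

```text
time: 5.2
ee_pos: [0.5962, -0.2407, 0.1393]
eef_rot: [0.663, 0.749, 0.0, 0.002]
ft_force: [-1.1, 0.2, 0.5]
width: 0.0148
```

```bash
python3 plan.py .5954 -.2403 .248 97.1 10
```

```text
t 5.2 pos [ 0.5962 -0.2407  0.1393] force [-1.1  0.2  0.5] w 0.0148 rot err [ 0.14  0.14 -0.11] per row [ 0.01  0.01 -0.01]
[0.0, 0.0, -0.0] [0.0, -0.0, -0.0109]
[0.0, 0.0, -0.0] [0.0, -0.0, -0.0109]
[0.0, 0.0, -0.0] [0.0, -0.0001, -0.0109]
[0.0, 0.0, -0.0] [0.0, -0.0001, -0.0109]
[0.0, 0.0, -0.0] [0.0, -0.0001, -0.0109]
[0.0, 0.0, -0.0] [0.0, -0.0001, -0.0109]
[0.0, 0.0, -0.0] [0.0, -0.0001, -0.0109]
[0.0, 0.0, -0.0] [0.0, -0.0001, -0.0109]
[0.0, 0.0, -0.0] [0.0, -0.0001, -0.0109]
[0.0, 0.0, -0.0] [0.0, -0.0001, -0.0109]
```

Gripped at 14.8 mm. Lifting.

Emit:
send_rows(steps=[[0, 0, 0, 0, 0, -0.006, 1], [0, 0, 0, 0, 0, -0.01, 1], [0, 0, 0, 0, 0, -0.014, 1], [0, 0, 0, 0, 0, -0.015, 1], [0, 0, 0, 0, 0, -0.015, 1], [0, 0, 0, 0, 0, -0.015, 1], [0, 0, 0, 0, 0, -0.015, 1], [0, 0, 0, 0, 0, -0.012, 1], [0, 0, 0, 0, 0, -0.006, 1], [0, 0, 0, 0, 0, 0, 1]])

```text
time: 6.2
ee_pos: [0.5958, -0.24, 0.2587]
eef_rot: [0.662, 0.749, 0.0, 0.002]
ft_force: [-0.4, -0.3, -3.8]
width: 0.0135
```

```bash
python3 plan.py .454 .248 .248 94.6 20
```

```text
t 6.2 pos [ 0.5958 -0.24    0.2587] force [-0.4 -0.3 -3.8] w 0.0135 rot err [0.23 0.17 2.42] per row [0.01 0.01 0.12]
[0.0, 0.0, 0.1] [0.0251, -0.0041, 0.0004]
[0.0, 0.0, 0.1] [0.0251, -0.0041, 0.0004]
[0.0, 0.0, 0.1] [0.0251, -0.0042, 0.0005]
[0.0, 0.0, 0.1] [0.0251, -0.0042, 0.0005]
[0.0, 0.0, 0.1] [0.0251, -0.0043, 0.0005]
[0.0, 0.0, 0.1] [0.025, -0.0043, 0.0005]
[0.0, 0.0, 0.1] [0.025, -0.0044, 0.0005]
[0.0, 0.0, 0.1] [0.025, -0.0044, 0.0005]
[0.0, 0.0, 0.1] [0.025, -0.0045, 0.0005]
[0.0, 0.0, 0.1] [0.025, -0.0045, 0.0005]
[0.0, 0.0, 0.1] [0.025, -0.0046, 0.0005]
[0.0, 0.0, 0.1] [0.025, -0.0046, 0.0005]
[0.0, 0.0, 0.1] [0.025, -0.0047, 0.0005]
[0.0, 0.0, 0.1] [0.025, -0.0047, 0.0005]
[0.0, 0.0, 0.1] [0.025, -0.0048, 0.0005]
[0.0, 0.0, 0.1] [0.0249, -0.0048, 0.0005]
[0.0, 0.0, 0.1] [0.0249, -0.0049, 0.0005]
[0.0, 0.0, 0.1] [0.0249, -0.005, 0.0005]
[0.0, 0.0, 0.1] [0.0249, -0.005, 0.0005]
[0.0, 0.0, 0.1] [0.0249, -0.0051, 0.0005]
```

The weight reads 3.8 N, so the rack is held. A straight line would cut close to the right hook, so I'll shift to -x in the first half and then go along y.

Emit:
send_rows(steps=[[0, 0, 0.2, 0.01, -0.006, 0, 1], [0, 0, 0.2, 0.018, -0.012, 0.001, 1], [0, 0, 0.2, 0.024, -0.016, 0.001, 1], [0, 0, 0.2, 0.024, -0.016, 0.001, 1], [0, 0, 0.2, 0.024, -0.016, 0.001, 1], [0, 0, 0.2, 0.024, -0.016, 0.001, 1], [0, 0, 0.2, 0.024, -0.016, 0.001, 1], [0, 0, 0.2, 0.022, -0.014, 0.001, 1], [0, 0, 0.2, 0.022, -0.01, 0.001, 1], [0, 0, 0.2, 0.022, -0.006, 0.001, 1]])

```text
time: 7.2
ee_pos: [0.4319, -0.0303, 0.2396]
eef_rot: [0.678, 0.735, -0.003, -0.003]
ft_force: [0.9, 1.0, -3.6]
width: 0.0135
```

```bash
python3 plan.py .452 .248 .25 94.6 10
```

```text
t 7.2 pos [ 0.4319 -0.0303  0.2396] force [ 0.9  1.  -3.6] w 0.0135 rot err [-0.51  0.03  0.04] per row [-0.05  0.    0.  ]
[-0.1, 0.0, 0.0] [0.0276, 0.0042, -0.0011]
[-0.1, 0.0, 0.0] [0.0276, 0.0042, -0.0011]
[-0.1, 0.0, 0.0] [0.0276, 0.0042, -0.0011]
[-0.1, 0.0, 0.0] [0.0276, 0.0042, -0.0011]
[-0.1, 0.0, 0.0] [0.0276, 0.0042, -0.0011]
[-0.1, 0.0, 0.0] [0.0276, 0.0042, -0.0011]
[-0.1, 0.0, 0.0] [0.0276, 0.0042, -0.0011]
[-0.1, 0.0, 0.0] [0.0276, 0.0042, -0.0011]
[-0.1, 0.0, 0.0] [0.0276, 0.0042, -0.0011]
[-0.1, 0.0, 0.0] [0.0276, 0.0042, -0.001]
```

Emit:
send_rows(steps=[[-0.1, 0, 0, 0.024, 0.003, -0.002, 1], [-0.1, 0, 0, 0.026, 0.003, -0.002, 1], [-0.1, 0, 0, 0.028, 0.003, -0.002, 1], [0, 0, 0, 0.028, 0.003, -0.002, 1], [0, 0, 0, 0.028, 0.003, -0.001, 1], [0, 0, 0, 0.028, 0.003, -0.001, 1], [0, 0, 0, 0.028, 0.003, -0.001, 1], [0, 0, 0, 0.026, 0.003, -0.001, 1], [0, 0, 0, 0.02, 0.002, 0, 1], [0, 0, 0, 0.01, 0, 0, 1]])

```text
time: 8.2
ee_pos: [0.4237, 0.2299, 0.2425]
eef_rot: [0.678, 0.735, -0.008, -0.001]
ft_force: [-0.5, -0.9, -4.1]
width: 0.0138
```

```bash
python3 plan.py .454 .248 .248 94.6 1;python3 - <<'E'
from bench import *
import cv2,numpy as np
from bench import *
for n in("scene","top","wrist"):
    p,d=camera(n);cv2.imwrite(f"pics/{n}1.png",p);np.save(f"{n}1.npy",d);np.savez(f"{n}1.npz",**camera_params(n))
E
```

```text
t 8.2 pos [0.4237 0.2299 0.2425] force [-0.5 -0.9 -4.1] w 0.0138 rot err [-0.73  0.6   0.08] per row [-0.73  0.6   0.08]
[-0.7, 0.6, 0.1] [0.0155, 0.0316, -0.0061]
```

View pics/scene1.png

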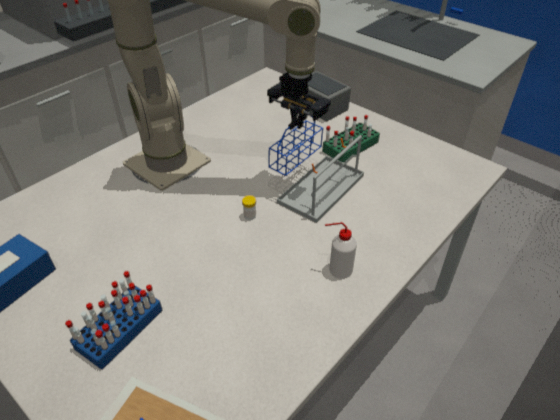

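View pics/wrist1.png

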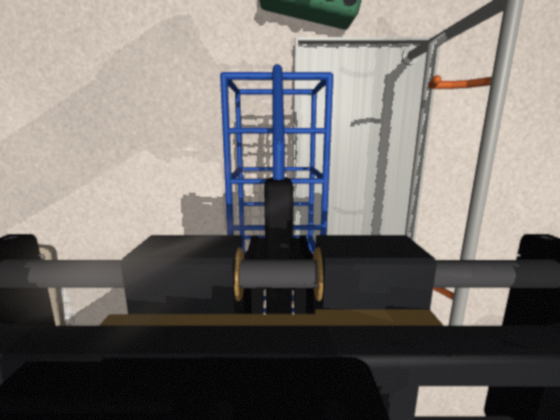

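The rack hangs level from the gripper, in front of the hooks: the scene view has it at (297,147), and the wrist view shows the left hook at (460,83) and a bit of the right hook at (445,293). I'll measure the rack's pose relative to the tool with the model fit.

```bash
cat > inhand.py <<'E'
import sys
from h import *
from bench import read_state
from scipy.spatial.transform import Rotation as R
k=sys.argv[1]
s=read_state();e=np.array(s["ee_pos"]);C=np.array(s["eef_rot"])
M=R.from_quat(C).as_matrix();yaw=np.arctan2(M[1,0],M[0,0])-np.pi/2
if len(sys.argv)>2: e=np.array(eval(sys.argv[2]));yaw=np.radians(float(sys.argv[3]))
for n in("top","scene"):
    p,d,c=load(n+k);P,u,v=pts(d,c,np.ones(d.shape,bool))
    hsv=cv2.cvtColor(p,cv2.COLOR_BGR2HSV)[v,u];bl=(hsv[:,0]>105)&(hsv[:,0]<132)&(hsv[:,1]>100)
    P=P[bl&(np.linalg.norm(P[:,:2]-e[:2],axis=1)<.16)&(P[:,2]>.07)&(P[:,2]<.24)]
    def f(q):
        Q=R.from_euler("ZXY",q[3:]).inv().apply(P-q[:3]); return segdist(Q,RACK)
    r=least_squares(f,[e[0],e[1],e[2]-.138,yaw,0,0],loss="cauchy",f_scale=.003,x_scale=[.01]*3+[.05]*3,diff_step=1e-4)
    print(n,len(P),"pos",r.x[:3].round(4),"minus tcp",(r.x[:3]-e).round(4),"yaw,tiltx,tilty",np.degrees(r.x[3:]).round(2),"tool yaw",np.degrees(yaw).round(2),np.median(f(r.x)).round(4))
E
python3 inhand.py 1
```

```text
top 269 pos [0.4172 0.2314 0.1069] minus tcp [-0.007   0.0032 -0.1357] yaw,tiltx,tilty [6.08 0.23 2.52] tool yaw 4.66 0.001
scene 230 pos [0.4229 0.2274 0.1053] minus tcp [-0.0013 -0.0008 -0.1372] yaw,tiltx,tilty [ 4.92 -0.86  1.75] tool yaw 4.66 0.0011
```

Emit:
send_rows(steps=[[-0.3, 0.3, 0, 0.004, 0.006, -0.002, 1], [-0.3, 0.3, 0, 0.006, 0.01, -0.002, 1], [0, 0, 0, 0.005, 0.008, -0.002, 1], [0, 0, 0, 0.003, 0.004, -0.001, 1], [0, 0, 0, 0, 0, 0, 1], [0, 0, 0, 0, 0, 0, 1], [0, 0, 0, 0, 0, 0, 1], [0, 0, 0, 0, 0, 0, 1], [0, 0, 0, 0, 0, 0, 1], [0, 0, 0, 0, 0, 0, 1]])

```text
time: 9.35
ee_pos: [0.4536, 0.2461, 0.2488]
eef_rot: [0.68, 0.733, -0.002, 0.0]
ft_force: [0.1, 0.4, -4.4]
width: 0.0137
```

```bash
python3 plan.py .515 .253 .250 94.6 8
```

```text
t 9.35 pos [0.4536 0.2461 0.2488] force [ 0.1  0.4 -4.4] w 0.0137 rot err [-0.14  0.14 -0.28] per row [-0.02  0.02 -0.03]
[-0.0, 0.0, -0.0] [0.0003, 0.0077, -0.0002]
[-0.0, 0.0, -0.0] [0.0003, 0.0077, -0.0002]
[-0.0, 0.0, -0.0] [0.0003, 0.0077, -0.0002]
[-0.0, 0.0, -0.0] [0.0003, 0.0077, -0.0002]
[-0.0, 0.0, -0.0] [0.0003, 0.0077, -0.0002]
[-0.0, 0.0, -0.0] [0.0003, 0.0077, -0.0002]
[-0.0, 0.0, -0.0] [0.0003, 0.0077, -0.0001]
[-0.0, 0.0, -0.0] [0.0002, 0.0077, -0.0001]
```

Emit:
send_rows(steps=[[0, 0, -0.2, 0.001, 0.006, -0.001, 1], [0, 0, 0, 0.001, 0.01, 0, 1], [0, 0, 0, 0, 0.011, 0, 1], [0, 0, 0, 0, 0.011, 0, 1], [0, 0, 0, 0, 0.011, 0, 1], [0, 0, 0, 0, 0.006, 0, 1], [0, 0, 0, 0, 0, 0, 1], [0, 0, 0, 0, 0, 0, 1], [0, 0, 0, 0, 0, 0, 1], [0, 0, 0, 0, 0, 0, 1]])

```text
time: 10.35
ee_pos: [0.514, 0.2526, 0.2488]
eef_rot: [0.679, 0.734, -0.002, -0.0]
ft_force: [-0.1, -1.1, -4.8]
width: 0.0137
```

```bash
python3 plan.py .515 .253 .250 94.6 1;python3 - <<'E'
import cv2,numpy as np
from bench import *
for n in("scene","top","wrist"):
    p,d=camera(n);cv2.imwrite(f"pics/{n}2.png",p);np.save(f"{n}2.npy",d);np.savez(f"{n}2.npz",**camera_params(n))
    x,y,w,h={"scene":(260,90,120,120),"top":(150,180,120,90),"wrist":(200,20,330,290)}[n]
    cv2.imwrite(f"pics/{n}2z.png",cv2.resize(p[y:y+h,x:x+w],None,fx=560/w,fy=560/w,interpolation=cv2.INTER_CUBIC))
E
python3 inhand.py 2
```

```text
t 10.35 pos [0.514  0.2526 0.2488] force [-0.1 -1.1 -4.8] w 0.0137 rot err [-0.21  0.13 -0.14] per row [-0.21  0.13 -0.14]
[-0.2, 0.1, -0.1] [0.0003, 0.001, -0.0012]
top 307 pos [0.5137 0.2523 0.1122] minus tcp [-0.0004 -0.0002 -0.1367] yaw,tiltx,tilty [ 3.9  -1.    0.64] tool yaw 4.45 0.0011
scene 397 pos [0.514  0.2522 0.1116] minus tcp [-1.000e-04 -3.000e-04 -1.373e-01] yaw,tiltx,tilty [ 4.92 -0.43  2.06] tool yaw 4.45 0.0011
```

View pics/scene2z.png

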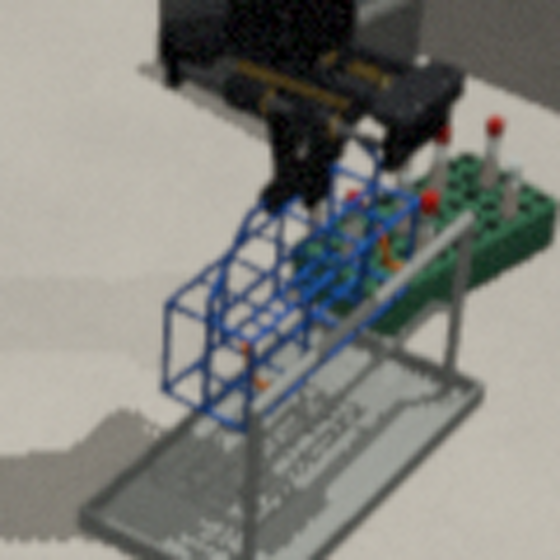

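View pics/wrist2z.png

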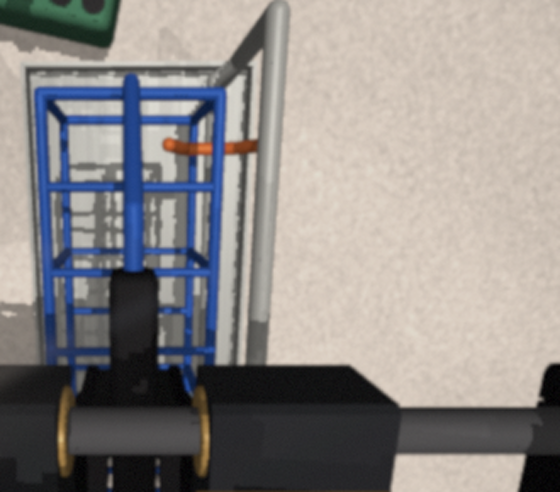

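The left end cell sits over the left hook (wrist crop: hook at 165–255, row 147, under the rear rail at x≈215). By the fit the rail is about 5 mm to +x of the seat and centred within 2 mm, so I'll lower it straight down.

Emit:
send_rows(steps=[[-0.2, 0.1, 0, 0, 0, 0.004, 1], [0, 0, 0, 0, 0, 0.006, 1], [0, 0, 0, 0, 0, 0.007, 1], [0, 0, 0, 0, 0, 0.007, 1], [0, 0, 0, 0, 0, 0.006, 1], [0, 0, 0, 0, 0, 0.003, 1], [0, 0, 0, 0, 0, 0, 1], [0, 0, 0, 0, 0, 0, 1], [0, 0, 0, 0, 0, 0, 1], [0, 0, 0, 0, 0, 0, 1]])

```text
time: 11.5
ee_pos: [0.5138, 0.2522, 0.2126]
eef_rot: [0.679, 0.734, -0.0, 0.0]
ft_force: [-0.4, -0.1, -5.0]
width: 0.0134
```

```bash
python3 plan.py .515 .253 .205 94.6 1
```

```text
t 11.5 pos [0.5138 0.2522 0.2126] force [-0.4 -0.1 -5. ] w 0.0134 rot err [-0.    0.05 -0.15] per row [-0.    0.05 -0.15]
[-0.0, 0.1, -0.1] [0.0007, 0.0013, 0.0076]
```

Emit:
send_rows(steps=[[0, 0, 0, 0, -0.001, 0.002, 1], [0, 0, 0, 0, -0.001, 0.002, 1], [0, 0, 0, 0, 0, 0.002, 1], [0, 0, 0, 0, 0, 0, 1], [0, 0, 0, 0, 0, 0, 1], [0, 0, 0, 0, 0, 0, 1], [0, 0, 0, 0, 0, 0, 1], [0, 0, 0, 0, 0, 0, 1], [0, 0, 0, 0, 0, 0, 1], [0, 0, 0, 0, 0, 0, 1]])

```text
time: 12.5
ee_pos: [0.5118, 0.2524, 0.2069]
eef_rot: [0.679, 0.734, 0.0, 0.001]
ft_force: [-0.0, -0.6, -2.5]
width: 0.0136
```

```bash
python3 plan.py .515 .253 .205 94.6 1; python3 -c "
from bench import *;print(read_state()['torque'])"
```

```text
t 12.5 pos [0.5118 0.2524 0.2069] force [-0.  -0.6 -2.5] w 0.0136 rot err [ 0.07  0.04 -0.14] per row [ 0.07  0.04 -0.14]
[0.1, 0.0, -0.1] [0.0004, 0.0032, 0.0019]
[-0.08291317 -0.0404988   0.06749393]
```

Emit:
send_rows(steps=[[0, 0, 0, 0, 0, 0.001, 1], [0, 0, 0, 0, 0, 0.001, 1], [0, 0, 0, 0, 0, 0, 1], [0, 0, 0, 0, 0, 0, 1], [0, 0, 0, 0, 0, 0, 1], [0, 0, 0, 0, 0, 0, 1], [0, 0, 0, 0, 0, 0, 1], [0, 0, 0, 0, 0, 0, 1], [0, 0, 0, 0, 0, 0, 1], [0, 0, 0, 0, 0, 0, 1]])

```text
time: 13.5
ee_pos: [0.5118, 0.2525, 0.2067]
eef_rot: [0.679, 0.734, 0.0, 0.001]
ft_force: [-2.5, -0.6, -0.2]
width: 0.0135
```

```bash
python3 plan.py .515 .253 .205 94.6 1
python3 - <<'E'
import cv2,numpy as np
from bench import *
print(read_state()['torque'])
for n in("scene","top","wrist"):
    p,d=camera(n);cv2.imwrite(f"pics/{n}3.png",p);np.save(f"{n}3.npy",d);np.savez(f"{n}3.npz",**camera_params(n))
    x,y,w,h={"scene":(260,90,120,120),"top":(150,180,120,90),"wrist":(200,20,330,290)}[n]
    cv2.imwrite(f"pics/{n}3z.png",cv2.resize(p[y:y+h,x:x+w],None,fx=560/w,fy=560/w,interpolation=cv2.INTER_CUBIC))
E
python3 inhand.py 3
```

```text
t 13.5 pos [0.5118 0.2525 0.2067] force [-2.5 -0.6 -0.2] w 0.0135 rot err [ 0.12  0.08 -0.15] per row [ 0.12  0.08 -0.15]
[0.1, 0.1, -0.1] [0.0002, 0.0032, 0.0017]
[-0.18203168  0.22372638 -0.00750606]
top 287 pos [0.5104 0.2529 0.0735] minus tcp [-0.0014  0.0004 -0.1331] yaw,tiltx,tilty [4.96 1.14 1.13] tool yaw 4.45 0.001
scene 403 pos [0.5133 0.2516 0.0695] minus tcp [ 0.0015 -0.0008 -0.1371] yaw,tiltx,tilty [ 4.48 -0.34  1.34] tool yaw 4.45 0.0011
```

View pics/scene3z.png

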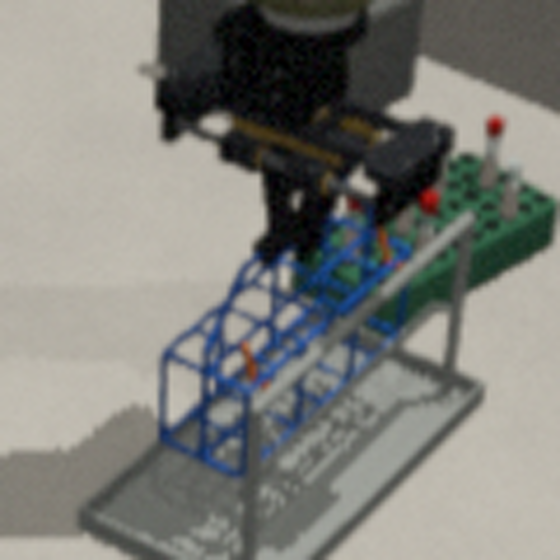

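View pics/wrist3z.png

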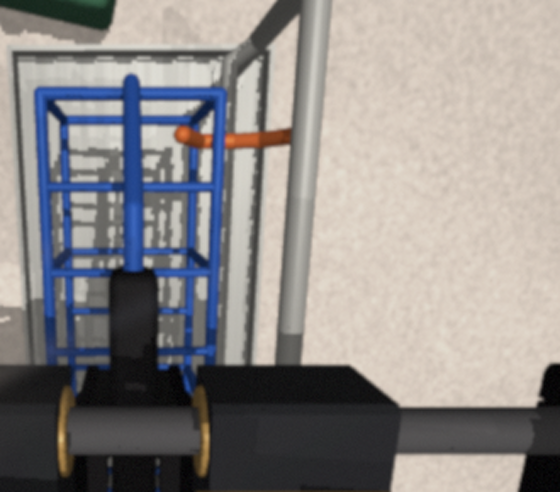

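The rail is behind the tips of both hooks. The force has gone from -5 N to about 0 N vertically, with -2.5 N in x, which suggests it is touching the rear slope. I'll ease it to -x and press a bit further down so it seats.

Emit:
send_rows(steps=[[0, 0, 0, 0, -0.002, 0.001, 1], [0, 0, 0, 0, -0.001, 0.002, 1], [0, 0, 0, 0, 0, 0.002, 1], [0, 0, 0, 0, 0, 0.001, 1], [0, 0, 0, 0, 0, 0.001, 1], [0, 0, 0, 0, 0, 0, 1], [0, 0, 0, 0, 0, 0, 1], [0, 0, 0, 0, 0, 0, 1], [0, 0, 0, 0, 0, 0, 1], [0, 0, 0, 0, 0, 0, 1]])

```text
time: 14.65
ee_pos: [0.5097, 0.2524, 0.2053]
eef_rot: [0.679, 0.734, 0.002, 0.004]
ft_force: [-1.9, -1.8, 2.2]
width: 0.0138
```

```bash
python3 plan.py .515 .253 .205 94.6 1; python3 -c "
from bench import *;print(read_state()['torque'])"
```

```text
t 14.65 pos [0.5097 0.2524 0.2053] force [-1.9 -1.8  2.2] w 0.0138 rot err [ 0.52  0.18 -0.17] per row [ 0.52  0.18 -0.17]
[0.5, 0.2, -0.2] [0.0002, 0.0053, 0.0004]
[-0.29021519  0.07969246  0.02984099]
```

About 7 N is now carried by the hooks. Pressing slightly more to be sure both bear.

Emit:
send_rows(steps=[[0, 0, 0, 0, 0, 0.002, 1], [0, 0, 0, 0, 0, 0.003, 1], [0, 0, 0, 0, 0, 0.003, 1], [0, 0, 0, 0, 0, 0.003, 1], [0, 0, 0, 0, 0, 0.002, 1], [0, 0, 0, 0, 0, 0.001, 1], [0, 0, 0, 0, 0, 0, 1], [0, 0, 0, 0, 0, 0, 1], [0, 0, 0, 0, 0, 0, 1], [0, 0, 0, 0, 0, 0, 1]])

```text
time: 15.65
ee_pos: [0.508, 0.2524, 0.204]
eef_rot: [0.679, 0.734, 0.0, 0.008]
ft_force: [-2.0, -2.3, 2.9]
width: 0.0137
```

```bash
python3 plan.py .515 .253 .205 94.6 1
python3 - <<'E'
import cv2,numpy as np
from bench import *
print(read_state()['torque'])
for n in("scene","top"):
    p,d=camera(n);cv2.imwrite(f"pics/{n}4.png",p);np.save(f"{n}4.npy",d);np.savez(f"{n}4.npz",**camera_params(n))
E
python3 inhand.py 4
```

```text
t 15.65 pos [0.508  0.2524 0.204 ] force [-2.  -2.3  2.9] w 0.0137 rot err [ 0.66  0.64 -0.16] per row [ 0.66  0.64 -0.16]
[0.7, 0.6, -0.2] [0.0, 0.0071, -0.0009]
[-0.35221635  0.16604097  0.08229514]
top 211 pos [0.5135 0.2534 0.0717] minus tcp [ 0.0055  0.001  -0.1323] yaw,tiltx,tilty [ 5.98  1.08 -2.68] tool yaw 4.44 0.001
scene 340 pos [0.5165 0.2522 0.0676] minus tcp [ 0.0085 -0.0002 -0.1364] yaw,tiltx,tilty [ 4.66 -0.55 -1.5 ] tool yaw 4.44 0.0012
```

The rail height by the scene fit (0.145) matches the seat, but the moment suggests the right hook carries more. I'll roll the left side slightly down and see whether the left hook reacts.

Emit:
send_rows(steps=[[0, -0.4, 0, 0, 0, 0.001, 1], [0, -0.4, 0, 0, 0, 0.001, 1], [0, -0.4, 0, 0, 0, 0.001, 1], [0, -0.4, 0, 0, 0, 0.001, 1], [0, 0, 0, 0, 0, 0.001, 1], [0, 0, 0, 0, 0, 0.001, 1], [0, 0, 0, 0, 0, 0, 1], [0, 0, 0, 0, 0, 0, 1], [0, 0, 0, 0, 0, 0, 1], [0, 0, 0, 0, 0, 0, 1]])

```text
time: 16.75
ee_pos: [0.5079, 0.2525, 0.2039]
eef_rot: [0.679, 0.733, -0.01, 0.021]
ft_force: [-2.3, -2.1, 3.6]
width: 0.0136
```

```bash
python3 plan.py .515 .253 .205 94.6 1
python3 - <<'E'
import cv2,numpy as np
from bench import *
print(read_state()['torque'])
for n in("scene","wrist"):
    p,d=camera(n);cv2.imwrite(f"pics/{n}5.png",p);np.save(f"{n}5.npy",d);np.savez(f"{n}5.npz",**camera_params(n))
    x,y,w,h={"scene":(260,90,120,120),"top":(150,180,120,90),"wrist":(200,20,330,290)}[n]
    cv2.imwrite(f"pics/{n}5z.png",cv2.resize(p[y:y+h,x:x+w],None,fx=560/w,fy=560/w,interpolation=cv2.INTER_CUBIC))
E
```

```text
t 16.75 pos [0.5079 0.2525 0.2039] force [-2.3 -2.1  3.6] w 0.0136 rot err [ 0.79  2.5  -0.23] per row [ 0.79  2.5  -0.23]
[0.8, 2.5, -0.2] [-0.0001, 0.0071, -0.001]
[-0.32036462  0.27098257  0.06135024]
```

View pics/scene5z.png

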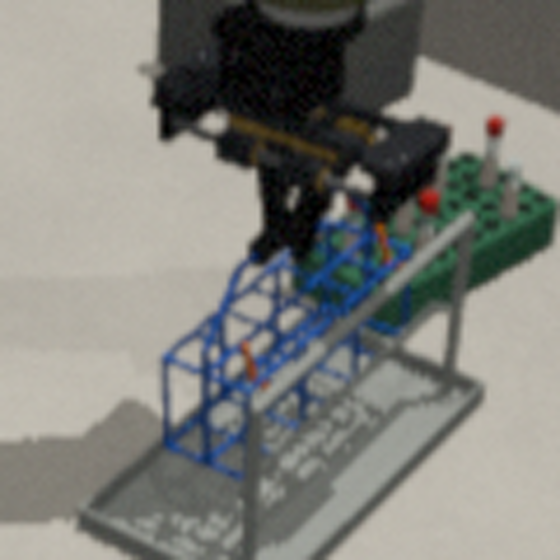

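View pics/wrist5z.png

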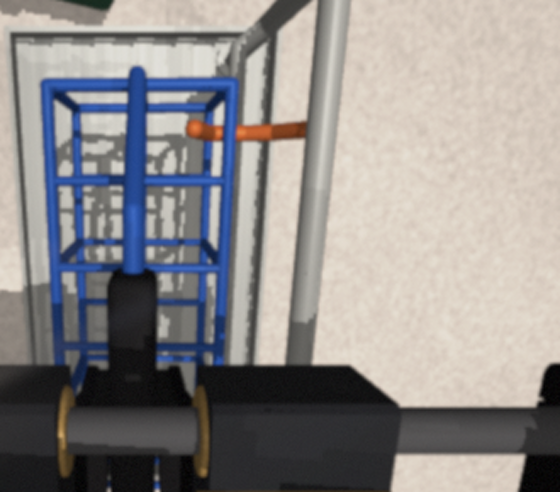

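```bash
cp scene5.npy top5.npy; cp scene5.npz top5.npz; cp pics/scene5.png pics/top5.png; python3 inhand.py 5|tail -1; python3 inhand.py 4 | tail -1
```

```text
scene 344 pos [0.5175 0.2515 0.0672] minus tcp [ 0.0095 -0.001  -0.1366] yaw,tiltx,tilty [ 4.51 -0.81 -1.97] tool yaw 4.36 0.0014
scene 340 pos [0.5163 0.2521 0.0676] minus tcp [ 0.0084 -0.0004 -0.1363] yaw,tiltx,tilty [ 4.54 -0.58 -1.39] tool yaw 4.36 0.0012
```

The tool rolled 2.5° but the rack itself stayed at about -0.8°, pivoting in the pads, so both hooks hold the rail level. Releasing gently, then checking before I retreat.

Emit:
send_rows(steps=[[0, 0, 0, 0, 0, 0, 0.6], [0, 0, 0, 0, 0, 0, 0.55], [0, 0, 0, 0, 0, 0, 0.5], [0, 0, 0, 0, 0, 0, 0.3], [0, 0, 0, 0, 0, 0, 0], [0, 0, 0, 0, 0, 0, -0.3], [0, 0, 0, 0, 0, 0, -0.6], [0, 0, 0, 0, 0, 0, -1], [0, 0, 0, 0, 0, 0, -1], [0, 0, 0, 0, 0, 0, -1]])

```text
time: 17.85
ee_pos: [0.5078, 0.2533, 0.2028]
eef_rot: [0.679, 0.734, -0.009, 0.02]
ft_force: [-0.1, -0.0, 0.5]
width: 0.0694
```

```bash
cat > snap.py <<'E'
import cv2,numpy as np,sys
from bench import *
k=sys.argv[1];s=read_state();print(s["time"],np.round(s["ee_pos"],4),np.round(s["ft_force"],1),s["width"])
for n in("scene","wrist","top"):
    p,d=camera(n);cv2.imwrite(f"pics/{n}{k}.png",p);np.save(f"{n}{k}.npy",d);np.savez(f"{n}{k}.npz",**camera_params(n))
    x,y,w,h={"scene":(260,90,120,120),"top":(150,180,120,90),"wrist":(200,20,330,290)}[n]
    cv2.imwrite(f"pics/{n}{k}z.png",cv2.resize(p[y:y+h,x:x+w],None,fx=560/w,fy=560/w,interpolation=cv2.INTER_CUBIC))
E
python3 snap.py 6; python3 inhand.py 6
```

```text
17.85 [0.5078 0.2533 0.2028] [-0.1 -0.   0.5] 0.06941943768456933
top 296 pos [0.5228 0.2527 0.0676] minus tcp [ 0.015  -0.0006 -0.1352] yaw,tiltx,tilty [ 4.95 -0.32 -8.07] tool yaw 4.41 0.0013
scene 312 pos [0.5235 0.2526 0.0651] minus tcp [ 0.0158 -0.0007 -0.1377] yaw,tiltx,tilty [ 4.55 -0.36 -6.79] tool yaw 4.41 0.0013
```

View pics/wrist6.png

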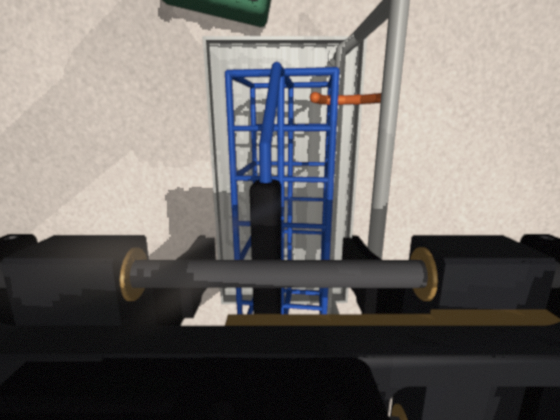

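The rack is hanging: tilted 7–8° back, level, and clear between the fingers (grip at x≈265, fingers at 215 and 345). Retreating upward.

Emit:
send_rows(steps=[[0, 0, 0, 0, 0, 0, -1], [0, 0, 0, 0, 0, 0, -1], [0, 0, 0, 0, 0, -0.008, -1], [0, 0, 0, 0, 0, -0.012, -1], [0, 0, 0, 0, 0, -0.02, -1], [0, 0, 0, 0, 0, -0.025, -1], [0, 0, 0, 0, 0, -0.025, -1], [0, 0, 0, 0, 0, -0.025, -1], [0, 0, 0, 0, 0, -0.015, -1], [0, 0, 0, 0, 0, 0, -1]])

```text
time: 19.0
ee_pos: [0.5048, 0.2597, 0.3446]
eef_rot: [0.679, 0.734, -0.007, 0.02]
ft_force: [-0.1, 0.6, -0.8]
width: 0.0871
```

```bash
python3 snap.py 7; python3 inhand.py 7 "[.508,.2525,.204]" 4.6
python3 - <<'E'
from h import *
a,_,_=load("scene0");b,_,_=load("scene7")
for nm,(x,y,w,h) in dict(blue=(60,265,110,100),green=(345,110,40,40),bottle=(305,220,60,60),pot=(235,190,30,30)).items():
    print(nm,cv2.phaseCorrelate(np.float32(cv2.cvtColor(a,6)[y:y+h,x:x+w]),np.float32(cv2.cvtColor(b,6)[y:y+h,x:x+w])))
E
```

```text
19.0 [0.5048 0.2597 0.3446] [-0.1  0.6 -0.8] 0.08708093631377269
top 373 pos [0.5228 0.2539 0.0679] minus tcp [ 0.0148  0.0014 -0.1361] yaw,tiltx,tilty [ 4.64  0.82 -8.21] tool yaw 4.6 0.0013
scene 312 pos [0.5238 0.2522 0.0653] minus tcp [ 0.0158 -0.0003 -0.1387] yaw,tiltx,tilty [ 4.38 -0.61 -7.15] tool yaw 4.6 0.0013
blue ((-0.020933126977524807, -0.0135423534260255), 0.9859548711776733)
green ((-0.08095985174307785, 0.04497817418579331), 1.0245213118195533)
bottle ((0.02191479001247032, -0.051653992765920975), 0.9944578766822815)
pot ((0.14338753906685042, -0.29050101959019514), 0.6365237617492676)
```

View pics/scene7z.png

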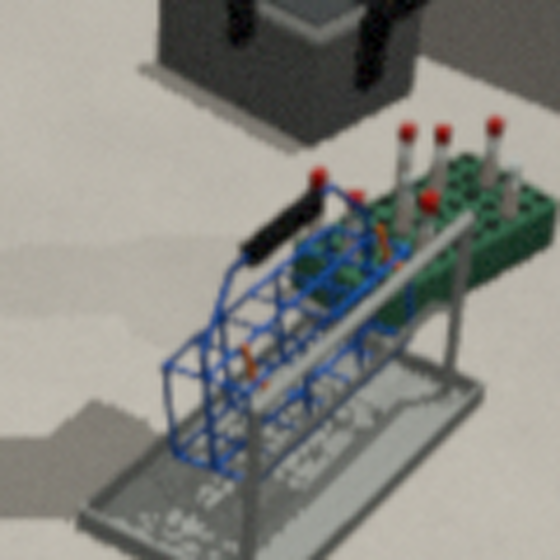

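View pics/wrist7.png

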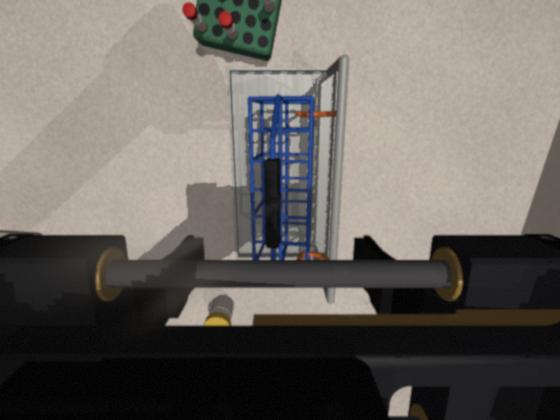

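The rack hangs on both hooks: in the wrist view the rail crosses them at (315,113) and (312,257). It is clear of the gripper and still, and the bystanders are unmoved. Handing in.

```bash
python3 -c "
from bench import *
print(close_job())"
```

```text
the job is handed in; nothing more can be done
None
```

The rack is hanging on the drip-dry stand with its rear long top rail in both orange hooks. I carried it by the black grip, lowered it, let go and backed the arm up clear. The job was handed in at about 19 s of the 54 s allowed.

**Before release:** the gripper was still holding the rack while the hooks took about 8 N. I had no direct reading of each hook, and the wrist moment suggested the right one carried more. When I rolled the tool left side down by about 2°, the rack stayed level and turned in the pads instead. I took that to mean both hooks were carrying it.

**After release:**
- **Position:** the top-grid centre is about 12 mm to -x of the stand's origin, within about 2 mm of its middle and about 142–144 mm up.
- **Angle:** the rack is parallel to the stand within 0.3° and leans back 7–8°, as expected.
- **Robot:** the gripper is open and clear, with close to zero force on the tool.
- **Bystanders:** all four are unmoved, with image shifts under 0.35 px. The pot's match was weaker (0.64) than the others.

**Disagreements:** the top and scene cameras differed by up to 4 mm in height while the rack was held, and by about 2.5 mm after release. Their sideways-level readings after release also differed, +0.8° against -0.6°. Both are within the allowed limits.

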